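# Put the corner press back over its former in the pottery

## Task

Put the large aluminium corner press with the blue grip away on the bare aluminium angle former that is fixed to the plywood board: nest it over the former's ridge, legs parallel and ends level, so that it sits fully down on the board (either way round is fine). Set it down rather than dropping it, let go, and leave the small dark steel press and the clay bowl where they are.

Things in the scene. Friction and masses are not known exactly. Their poses are not given: they have to be found in the camera images.
- press: Press to move: loose aluminium 90 degree angle, 4 mm thick, 120 mm long, 74 wide, lying ridge up, about 0.3 kg, with a blue grip bar (80 long, 18 thick) along the ridge. Origin: its middle, level with the legs' lower edges; x along ridge and grip, y across, z up. Above the origin: inner apex 34 mm, ridge 40, grip top 76. Pinch the grip across its 18 mm from above. Both ends alike.
- former: Former: bare aluminium angle, ridge up, 120 mm long, 54 wide, fixed on a plywood board 150 x 100 x 12 mm that is fixed to the table. Origin: centre of the board's underside; x along the ridge, y across, z up. Board top 12 mm, ridge 42 mm above the origin. The seated press rests its leg edges on the board, its origin 12 mm above this one, with about 4 mm of play to either side.
- small_press: Bystander, not to be moved: a smaller press of the same form, dark steel with a pale wooden grip; 90 mm long (x), 52 mm wide, ridge 28 mm high, grip top 64 mm high. Too small for the former. Origin as on the large press.
- bowl: Bystander, not to be moved: an open terracotta-coloured clay bowl, 100 mm across and 50 mm high, loose, near the far side of the table. Origin: centre of its underside.
Things that resemble listed ones, but are neither listed nor needed, are in the scene too. Leave any purple look-alike of the press alone.

How it is judged:
By the outcome, as a careful person would: the job done as asked, in the order asked, and still so for the second after the job is handed in, with the robot touching nothing.
It also fails if it takes over 35 s, if anything falls off the work surface, if the arm or the gripper's body presses on something with over 40 N, if the wrist force passes 120 N, or if a joint passes its speed limit or range.

## Robot

A 6-joint arm with a two-finger parallel gripper is mounted at the origin on the work surface. World frame = base frame: x ahead of the robot, y to its left, z up, the work surface at z = 0. Lengths are in m, angles in rad, forces in N, time in s.
With the tool pointing down it reaches from about 0.25 to 0.725 m from the base axis. Payload 4 kg.
Tool frame: the origin (TCP) lies midway between the tips of the shut fingers; the grasp point (between the pads) lies 19 mm behind it; y points along the fingers, z is the direction in which the jaws open and shut, and the axes are right-handed (so a half turn about y gives the same grasp; the last joint's range is limited). The gripper opens to 85 mm and grips with 20 to 120 N. Pads are 22 mm wide; open, the fingers measure 114 mm over their backs; the gripper's body (76 mm by 85 mm) begins 54 mm behind the grasp point. The pads swing forward as they close: fully open they stand 13 mm farther back than shut.
Start: joints at [1.116, 0.241, 0.005, 1.335, 0, 1.571], TCP at [0.22, 0.449, 0.231] pointing down, gripper open.
Joint ranges: [-2.72, 2.72], [-1.05, 1.87], [-1.09, 1.28], [-1.99, 2.15], [-1.42, 1.44], [-3.14, 3.14]. Speed limits (rad/s): [2.79, 2.79, 3.14, 3.14, 3.14, 3.14].

## Interface

Orientations are given as a unit quaternion [x, y, z, w].
In Python, from workcell import bot gives the robot as it stands. The module is installed in compiled form; this text tells all that it offers.
- The arm moves only by the shell command python3 -m handwheel 'ROWS' [OPENING]. ROWS is JSON, a list of rows, each a list of 6 numbers: the shift along the tool's x, y, z in units of 25 mm (1.0 is 25 mm), then the turn, a rotation vector about the tool's x, y, z in units of 10 degrees (1.0 is 10 degrees). A call has exactly 5 rows; each row is the pose to reach, as a shift and turn from the pose commanded when the call began, along the tool's axes at that moment; what a row does not reach only later rows make up. A row lasts 1/8 s, in which the tool goes at most 62.5 mm and 10.7 degrees, less where a joint would pass 70% of its speed; a pose out of reach is approached as far as the arm can. A call with a gripper value outside its range is refused whole. OPENING is the gripper command: -1 is shut, 1 is fully open, values between are in proportion, set as the call begins (- or left out, the last holds). The fingers move at their own pace and stop on an object; the grip force is fixed at half the most. Time passes only in rows, so rows that repeat a pose let the fingers close, or fill a call up. It gives the time, the measured TCP pose, the force and the opening at its end, in the units of the state.
- bot.get_obs(): the state, without advancing time (a new reading comes with each control period).
- bot.camera(name): name is "side" or "top" or "wrist"; returns a dict with "color" (480x640x3 uint8, red, green, blue), "fx", "fy", "cx", "cy" (pixels), "rvec" (rotation vector, rad) and "tvec" (3), from world to camera coordinates, as OpenCV has them. Camera axes: x right, y down, z forward; pixel columns grow to the right and rows downward; lengths in m; the calibration is good to about 2 mm. A picture is of the moment at which its call begins. There is no depth.
- bot.job_done(): hands the job in, once; it reports no verdict.
The state is a dict: "clock": time; "joint_pos": joint angles; "joint_vel": joint speeds; "tau": joint torques, N m; "eef_pos": TCP position; "tool_rot": TCP orientation; "ft_force": force on the tool from outside, world axes, zero at the start; "ft_torque": the same for the moment, N m; "grip_width": finger opening in m.
Only numpy, scipy, OpenCV 4.12 (cv2) and the standard library are available. Lean on these libraries where they do the work, as an engineer would, in place of code of your own. Each camera call takes 0.05 s, during which the arm holds its last target.

## Working session

There is one attempt and no reset: what is moved stays moved. The work goes in short steps, Python scripts to look and compute and a shell command to move; the robot and the scene stay as the last step left them, time stands still between calls to the robot, and variables do not carry over. Pictures are saved under pics/ and viewed, and the job is handed in when it is done.

```bash
mkdir -p pics; cat > h.py <<'E'
import numpy as np,cv2
from workcell import bot
def cam(n):
    c=bot.camera(n); R,_=cv2.Rodrigues(np.array(c['rvec'],float)); 
    c['R']=R; c['t']=np.array(c['tvec'],float).reshape(3); return c
def ray(c,u,v,z):
    d=c['R'].T@np.array([(u-c['cx'])/c['fx'],(v-c['cy'])/c['fy'],1]); o=-c['R'].T@c['t']
    return o+d*(z-o[2])/d[2]
def proj(c,p):
    q=c['R']@np.array(p)+c['t']; return np.array([c['fx']*q[0]/q[2]+c['cx'],c['fy']*q[1]/q[2]+c['cy']])
def save(n,c): cv2.imwrite('pics/'+n+'.png',c['color'][:,:,::-1])
E
python3 - <<'E'
from h import *
for n in['top','side','wrist']:
    c=cam(n);save(n+'1',c);print(n,-c['R'].T@c['t'],c['fx'],c['R'].round(2).tolist())
o=bot.get_obs();print(o)
E
```

```text
top [ 0.46079103 -0.06683968  0.80901034] 434.8772245870144 [[-0.02, -1.0, 0.0], [-0.99, 0.02, -0.15], [0.15, -0.0, -0.99]]
side [0.53111454 0.69142191 0.55411646] 495.04056619096514 [[-1.0, -0.08, -0.02], [-0.03, 0.57, -0.82], [0.08, -0.82, -0.57]]
wrist [0.14938868 0.48314259 0.37341919] 385.4106424530897 [[0.44, 0.9, -0.0], [0.86, -0.42, 0.31], [0.27, -0.14, -0.95]]
{'clock': 0.15, 'joint_pos': array([ 1.11598521e+00,  2.41227636e-01,  4.08326980e-03,  1.33520606e+00,
       -1.86438765e-05,  1.57083984e+00]), 'joint_vel': array([ 0.00011567, -0.001617  ,  0.00656313, -0.00178527,  0.00035711,
        0.00074972]), 'tau': array([-2.53512189e-04, -3.72634649e+01,  2.52638572e+01,  1.23738937e-02,
       -1.77865530e-05,  1.22646196e-05]), 'eef_pos': array([0.2194505 , 0.44875869, 0.23064253]), 'tool_rot': array([ 0.68943515, -0.15955005,  0.15931517, -0.68836155]), 'ft_force': array([ 0.05499295, -1.15217745,  0.2589014 ]), 'ft_torque': array([-0.00252612,  0.01480544, -0.07854909]), 'grip_width': 0.08553393852270749}
```

View pics/top1.png

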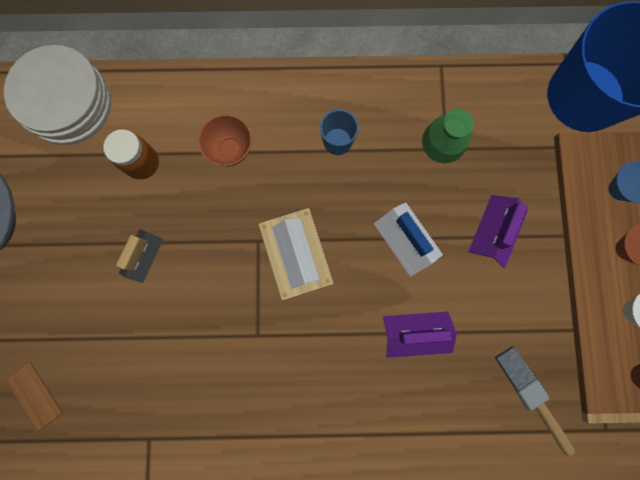

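View pics/side1.png

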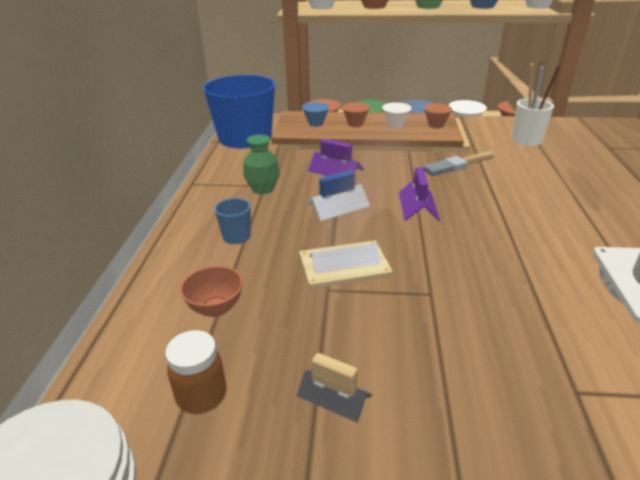

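The top view shows the blue-grip aluminium angle at about (408,239). Two purple look-alikes are at (500,230) and (420,335), the dark small press is at (140,255), and the former on its board is at (296,253). Only the one at (408,239) has bare aluminium with a blue grip, which fits the description. I'll confirm it in a crop and measure.

```bash
python3 - <<'E'
from h import *
t=cam('top');s=cam('side')
a=cv2.resize(t['color'][190:310,240:460],None,fx=3.6,fy=3.6,interpolation=cv2.INTER_CUBIC)
cv2.imwrite('pics/crop_t.png',a[:,:,::-1])
a=cv2.resize(s['color'][160:290,290:400],None,fx=4.5,fy=4.5,interpolation=cv2.INTER_CUBIC)
cv2.imwrite('pics/crop_s.png',a[:,:,::-1])
hsv=cv2.cvtColor(t['color'],cv2.COLOR_RGB2HSV)
def big(m,x0,y0,x1,y1):
    k=np.zeros_like(m);k[y0:y1,x0:x1]=m[y0:y1,x0:x1]
    cs,_=cv2.findContours(k,cv2.RETR_EXTERNAL,cv2.CHAIN_APPROX_NONE);return max(cs,key=cv2.contourArea)
def rep(n,c,z):
    r=cv2.minAreaRect(c);b=cv2.boxPoints(r);P=np.array([ray(t,u,v,z)for u,v in b])
    e=P[1]-P[0];f=P[2]-P[1];L=e if np.hypot(*e[:2])>np.hypot(*f[:2]) else f
    print(n,b.round(1).tolist(),'ctr',P.mean(0).round(4),'sz',np.linalg.norm(e).round(4),np.linalg.norm(f).round(4),'ang',np.degrees(np.arctan2(L[1],L[0])).round(2))
blue=cv2.inRange(hsv,(100,120,30),(125,255,255));rep('grip',big(blue,370,190,450,280),.076)
al=cv2.inRange(hsv,(0,0,95),(179,60,255))
rep('press',big(al|blue,370,190,450,280),0.0)
rep('former',big(al,255,205,335,300),0.03)
bd=cv2.inRange(hsv,(8,40,140),(35,160,255))|al
rep('board',big(bd,255,200,340,305),.012)
E
```

```text
grip [[395.29998779296875, 219.39999389648438], [406.6000061035156, 211.5], [432.70001220703125, 248.8000030517578], [421.3999938964844, 256.70001220703125]] ctr [ 0.5767 -0.2315  0.076 ] sz 0.0241 0.0774 ang -147.7
press [[372.5, 222.10000610351562], [405.3999938964844, 199.5], [443.6000061035156, 255.10000610351562], [410.70001220703125, 277.70001220703125]] ctr [ 0.5807 -0.2369  0.    ] sz 0.0772 0.1267 ang -148.29
former [[270.20001220703125, 223.60000610351562], [299.3999938964844, 214.5], [319.6000061035156, 279.5], [290.29998779296875, 288.6000061035156]] ctr [ 0.5562 -0.0255  0.03  ] sz 0.0557 0.1239 ang -163.72
board [[257.70001220703125, 223.10000610351562], [309.6000061035156, 207.0], [333.3999938964844, 283.79998779296875], [281.5, 299.8999938964844]] ctr [ 0.5551 -0.0257  0.012 ] sz 0.1014 0.1498 ang -163.9
```

View pics/crop_t.png

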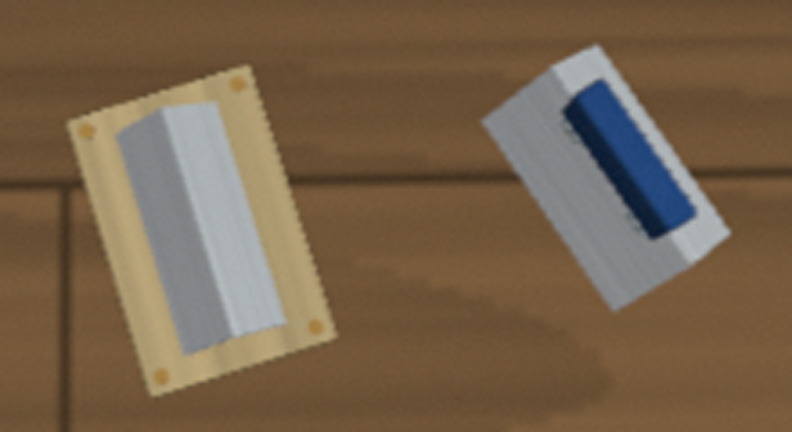

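View pics/crop_s.png

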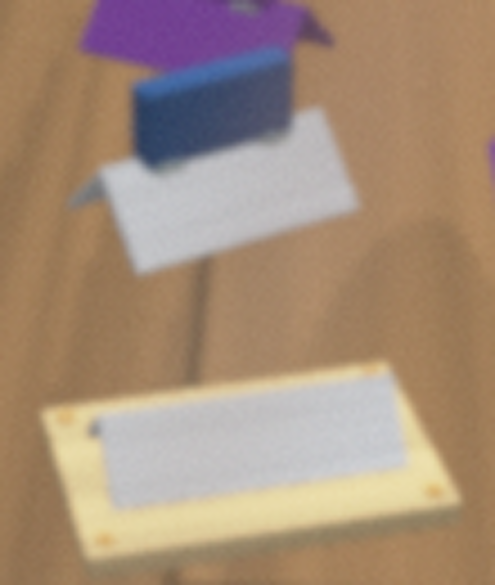

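The crops confirm the target: bare aluminium legs with a blue grip, no purple. The measured sizes match (press about 77x127 apparent, board 101x150). Next I'll work out the moves.

```bash
cat >> h.py <<'E'
from scipy.spatial.transform import Rotation as Rn
def rows(xyz,ang,base=None):
    """ang: deg, world direction of the grip line; picks nearest jaw sense"""
    o=bot.get_obs(); R=Rn.from_quat(o['tool_rot']); p=np.array(o['eef_pos'])
    if base is not None: p,R=base
    print('p',p.round(4),'R',R.as_matrix().round(3).tolist(),'q',np.round(o['joint_pos'],3),'F',np.round(o['ft_force'],1),'w',o['grip_width'],'t',o['clock'])
    for k in(90,-90):
        a=np.radians(ang+k); z=np.array([np.cos(a),np.sin(a),0]);y=np.array([0,0,-1]);x=np.cross(y,z)
        T=Rn.from_matrix(np.stack([x,y,z],1))
        d=R.inv().apply(np.array(xyz)-p)/.025; r=np.degrees((R.inv()*T).as_rotvec())/10
        print(k,'shift',d.round(3),'turn',r.round(3))
E
python3 - <<'E'
from h import *
rows((.579,-.235,.16),32.1)
E
```

```text
p [0.2195 0.4489 0.2309] R [[0.898, -0.0, 0.439], [-0.439, -0.001, 0.898], [-0.0, -1.0, -0.001]] q [1.116 0.241 0.004 1.335 0.    1.571] F [ 0.2 -0.7  0.2] w 0.0853444093165881 t 0.25
90 shift [ 24.935   2.852 -18.258] turn [ 5.000e-03 -5.816e+00 -3.000e-03]
-90 shift [ 24.935   2.852 -18.258] turn [3.0000e-03 1.2184e+01 6.0000e-03]
```

```bash
python3 -m handwheel '[[1.5,0.1,-1.1,0,1,0],[3.5,0.2,-2.6,0,2,0],[5.5,0.3,-4,0,3,0],[7.5,0.4,-5.5,0,4,0],[9.5,0.5,-7,0,5,0]]' 1
python3 - <<'E'
from h import *
rows((.579,-.235,.18),32.1)
E
```

```text
clock: 0.88
eef_pos: [0.3567, 0.186, 0.2189]
tool_rot: [-0.556, 0.437, -0.437, 0.556]
ft_force: [0.3, 0.6, 0.6]
grip_width: 0.0852
p [0.3567 0.186  0.2189] R [[0.236, 0.001, 0.972], [-0.972, 0.0, 0.236], [-0.0, -1.0, 0.001]] q [ 0.481  0.053 -0.251  1.266 -0.     1.813] F [0.3 0.6 0.6] w 0.08523917444747955 t 0.875
90 shift [18.464  1.557  4.665] turn [-5.0000e-03 -1.0845e+01  4.0000e-03]
-90 shift [18.464  1.557  4.665] turn [-4.000e-03  7.155e+00 -4.000e-03]
```

```bash
python3 -m handwheel '[[2.3,0.2,0.6,0,1,0],[4.6,0.4,1.2,0,2,0],[6.9,0.6,1.8,0,3,0],[9.2,0.8,2.4,0,4,0],[11.5,1,3,0,5,0]]'
python3 - <<'E'
from h import *
rows((.579,-.235,.17),32.1)
E
```

```text
clock: 1.5
eef_pos: [0.4989, -0.0752, 0.1937]
tool_rot: [0.319, -0.631, 0.631, -0.319]
ft_force: [1.7, 1.3, -0.1]
grip_width: 0.0853
p [ 0.4989 -0.0752  0.1937] R [[-0.594, 0.0, 0.805], [-0.805, 0.0, -0.594], [-0.0, -1.0, 0.0]] q [-0.15   0.269 -0.057  1.245  0.     2.056] F [ 1.7  1.3 -0.1] w 0.08534940326037573 t 1.5
90 shift [3.243 0.948 6.374] turn [-4.0000e-03 -1.5851e+01  1.0000e-03]
-90 shift [3.243 0.948 6.374] turn [-1.000e-03  2.149e+00 -3.000e-03]
```

```bash
python3 -m handwheel '[[1,0.3,2,0,1,0],[2,0.6,4,0,2,0],[3.2,0.9,6.3,0,2.15,0],[3.24,0.95,6.37,0,2.15,0],[3.24,0.95,6.37,0,2.15,0]]'
python3 - <<'E'
from h import *
rows((.579,-.235,.045),32.1)
c=cam('wrist');save('w2',c)
save('t2',cam('top'));save('s2',cam('side'))
E
```

```text
clock: 2.12
eef_pos: [0.5786, -0.2325, 0.1691]
tool_rot: [-0.198, 0.68, -0.678, 0.197]
ft_force: [-0.4, 0.4, 0.5]
grip_width: 0.0854
p [ 0.5786 -0.2325  0.1691] R [[-0.844, -0.002, 0.536], [-0.536, 0.001, -0.844], [0.001, -1.0, -0.002]] q [-0.382  0.519  0.253  1.307  0.     2.194] F [-0.4  0.4  0.5] w 0.08537648817341822 t 2.125
90 shift [0.036 4.962 0.101] turn [ 9.0000e-03 -1.7971e+01 -1.7000e-02]
-90 shift [0.036 4.962 0.101] turn [0.011 0.029 0.005]
```

View pics/w2.png

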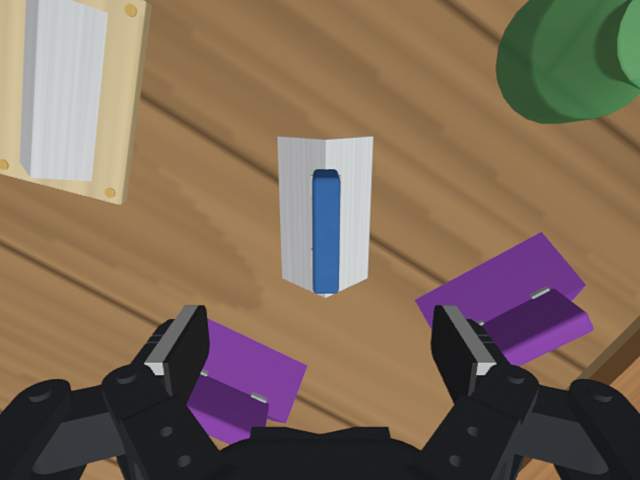

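View pics/s2.png

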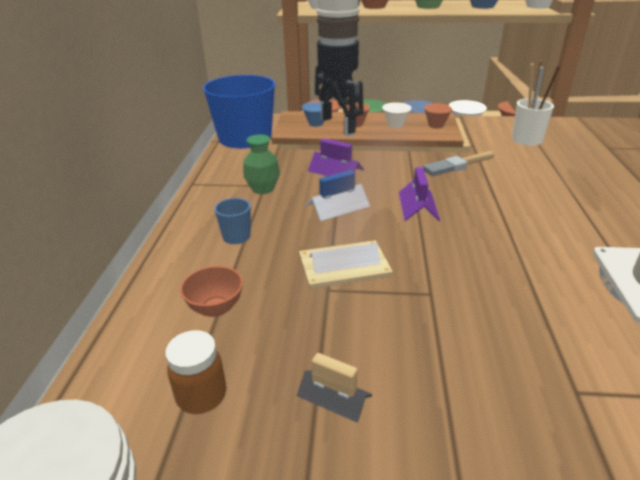

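In the wrist view the blue grip spans (313..340, 170..293), upright and centred between the fingers. I'll measure it precisely from this view, since the wrist camera sees its true top.

```bash
python3 - <<'E'
from h import *
c=cam('wrist');o=bot.get_obs();p=o['eef_pos']
print('cam',-c['R'].T@c['t'],'tcp proj side',proj(cam('side'),p))
hsv=cv2.cvtColor(c['color'],cv2.COLOR_RGB2HSV)
m=cv2.inRange(hsv,(100,120,30),(125,255,255));m[:, :280]=0;m[:,380:]=0;m[:150]=0;m[310:]=0
print('V rows',[int(hsv[r,326,2]) for r in range(165,300,3)])
for lab,mm in(('all',m),('top',m&cv2.inRange(hsv[:,:,2],130,255))):
    cs,_=cv2.findContours(mm,cv2.RETR_EXTERNAL,cv2.CHAIN_APPROX_NONE);k=max(cs,key=cv2.contourArea)
    b=cv2.boxPoints(cv2.minAreaRect(k));P=np.array([ray(c,u,v,.076)for u,v in b])
    print(lab,b.round(1).tolist(),P.mean(0).round(4),[np.linalg.norm(P[i]-P[i-1]).round(4) for i in(1,2)],[np.degrees(np.arctan2(*(P[i]-P[i-1])[1::-1])).round(1) for i in(1,2)])
for n,(u,v) in dict(lf=(278,137),rf=(373,137),ln=(282,278),rn=(368,277)).items(): print(n,ray(c,u,v,0).round(4))
E
```

```text
cam [ 0.64479913 -0.1892189   0.31363364] tcp proj side [338.26136526 133.11157742]
V rows [169, 171, 88, 88, 87, 140, 156, 160, 161, 161, 160, 161, 161, 162, 162, 163, 163, 163, 164, 164, 164, 164, 162, 163, 163, 162, 163, 164, 164, 164, 165, 166, 165, 164, 165, 166, 167, 166, 164, 162, 162, 163, 164, 182, 206]
all [[315.0, 171.0], [340.0, 171.0], [340.0, 293.0], [315.0, 293.0]] [ 0.5829 -0.2346  0.076 ] [np.float64(0.0154), np.float64(0.0828)] [np.float64(-57.5), np.float64(-146.6)]
top [[315.0, 293.0], [316.0, 179.8000030517578], [340.5, 180.0], [339.3999938964844, 293.20001220703125]] [ 0.5807 -0.2363  0.076 ] [np.float64(0.0774), np.float64(0.0152)] [np.float64(31.8), np.float64(-58.1)]
lf [ 0.6106 -0.172   0.    ]
rf [ 0.6509 -0.2354  0.    ]
ln [ 0.5079 -0.2368  0.    ]
rn [ 0.5496 -0.3006  0.    ]
```

```bash
python3 -m handwheel '[[0,0.8,0.15,0,0,0],[0,2,0.15,0,0,0],[0,3.4,0.15,0,0,0],[0,4.6,0.15,0,0,0],[0,4.96,0.15,0,0,0]]'
python3 -m handwheel '[[0,0,0,0,0,0],[0,0,0,0,0,0],[0,0,0,0,0,0],[0,0,0,0,0,0],[0,0,0,0,0,0]]' -1
python3 - <<'E'
from h import *
rows((.58,-.236,.045),32.3)
save('w3',cam('wrist'))
E
```

```text
clock: 3.0
eef_pos: [0.5798, -0.2341, 0.0445]
tool_rot: [-0.199, 0.68, -0.678, 0.197]
ft_force: [-0.4, 0.1, 0.6]
grip_width: 0.0853
clock: 3.62
eef_pos: [0.5818, -0.2357, 0.0473]
tool_rot: [0.197, -0.679, 0.679, -0.198]
ft_force: [-1.1, 1.1, 5.8]
grip_width: 0.017
p [ 0.5818 -0.2357  0.0473] R [[-0.844, 0.002, 0.536], [-0.536, -0.0, -0.844], [-0.001, -1.0, 0.001]] q [-0.385  0.617  0.087  1.039  0.     2.19 ] F [-1.1  1.1  5.8] w 0.016957545145907027 t 3.625
90 shift [ 0.067  0.091 -0.031] turn [-1.1000e-02 -1.7986e+01  1.1000e-02]
-90 shift [ 0.067  0.091 -0.031] turn [-0.007  0.014 -0.007]
```

View pics/w3.png

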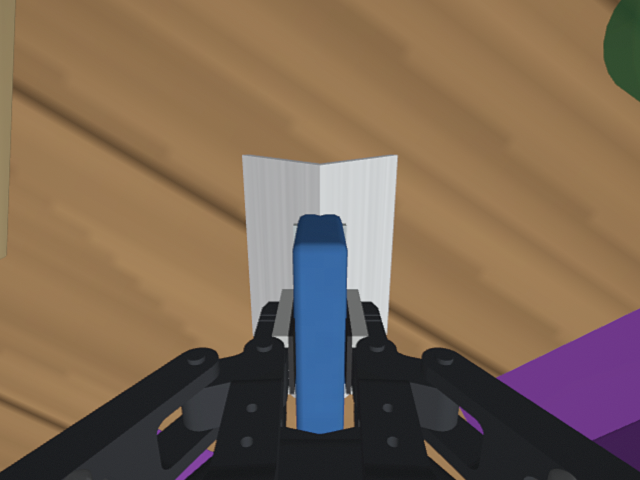

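Gripped at 17 mm, with the grip centred at (320,330). Lifting.

```bash
python3 -m handwheel '[[0,-0.3,0,0,0,0],[0,-1,0,0,0,0],[0,-2,0,0,0,0],[0,-3.2,0,0,0,0],[0,-4,0,0,0,0]]'
python3 - <<'E'
from h import *
rows((.5551,-.0257,.14),16.1)
save('w4',cam('wrist'));save('s4',cam('side'))
E
```

```text
clock: 4.3
eef_pos: [0.5817, -0.2359, 0.1484]
tool_rot: [0.197, -0.679, 0.679, -0.198]
ft_force: [-0.0, 0.4, -3.1]
grip_width: 0.017
p [ 0.5817 -0.2359  0.1484] R [[-0.844, 0.002, 0.536], [-0.536, -0.001, -0.844], [-0.001, -1.0, 0.002]] q [-0.385  0.535  0.226  1.259 -0.     2.19 ] F [-0.   0.4 -3.1] w 0.01698803225682581 t 4.3
90 shift [-3.612  0.326 -7.668] turn [-1.1000e-02 -1.6366e+01  1.2000e-02]
-90 shift [-3.612  0.326 -7.668] turn [-0.009  1.634 -0.007]
```

View pics/w4.png

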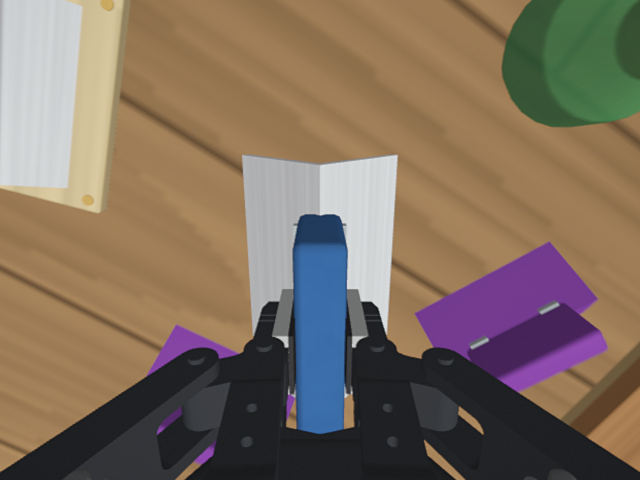

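View pics/s4.png

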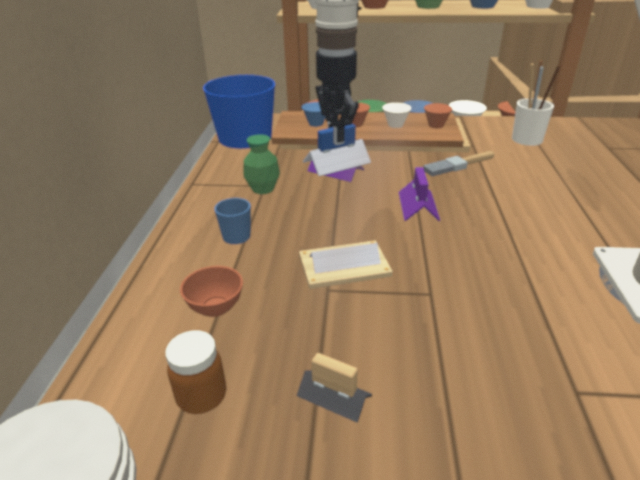

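The press is lifted clean and level, with the same pose in hand as before. I'll use its far ridge end (320,164) to find its offset along the grip.

```bash
python3 - <<'E'
from h import *
c=cam('wrist');o=bot.get_obs();p=np.array(o['eef_pos']);R=Rn.from_quat(o['tool_rot'])
z0=p[2]-.0473
for n,u,v,h in(('ridge',320,164,.040),('L',243,155,0.0),('R',397,155,0.0),('gripfar',320,246,.076)):
    print(n,(R.inv().apply(ray(c,u,v,z0+h)-p)*1000).round(1))
E
```

```text
ridge [-58.8   7.4   1. ]
L [-58.1  47.3 -36.7]
R [-58.   47.5  39. ]
gripfar [-37.4 -28.6   0.9]
```

```bash
python3 - <<'E'
from h import *
rows((.449,-.056,.155),16.1)
E
```

```text
p [ 0.5822 -0.2361  0.1478] R [[-0.844, 0.003, 0.536], [-0.536, -0.001, -0.844], [-0.002, -1.0, 0.003]] q [-0.385  0.536  0.224  1.256 -0.     2.19 ] F [-0.1 -0.5 -4.1] w 0.016744509113846236 t 4.45
90 shift [ 0.631 -0.313 -8.936] turn [ -0.019 -16.366   0.021]
-90 shift [ 0.631 -0.313 -8.936] turn [-0.015  1.634 -0.013]
```

```bash
python3 -m handwheel '[[0.1,-0.1,-1.5,0,0.4,0],[0.2,-0.2,-3.5,0,0.8,0],[0.4,-0.3,-5.7,0,1.2,0],[0.6,-0.3,-7.8,0,1.6,0],[0.63,-0.3,-8.9,0,1.63,0]]'
python3 -m handwheel '[[0,0,0,0,0,0],[0,0,0,0,0,0],[0,0,0,0,0,0],[0,0,0,0,0,0],[0,0,0,0,0,0]]'
python3 - <<'E'
from h import *
rows((.5566,-.0253,.14),16.1)
save('w5',cam('wrist'))
E
```

```text
clock: 5.08
eef_pos: [0.4452, -0.0545, 0.1523]
tool_rot: [-0.101, 0.701, -0.7, 0.098]
ft_force: [0.5, 0.3, -3.3]
grip_width: 0.0171
clock: 5.7
eef_pos: [0.4487, -0.0567, 0.1534]
tool_rot: [-0.099, 0.7, -0.7, 0.099]
ft_force: [0.3, -0.1, -3.6]
grip_width: 0.0171
p [ 0.4487 -0.0567  0.1534] R [[-0.961, -0.0, 0.277], [-0.277, 0.0, -0.961], [0.0, -1.0, -0.0]] q [-0.126  0.2   -0.258  1.113 -0.     2.735] F [ 0.3 -0.1 -3.6] w 0.017122895360747632 t 5.7
90 shift [-4.495  0.533 -0.011] turn [-3.0000e-03  1.7999e+01  1.0000e-03]
-90 shift [-4.495  0.533 -0.011] turn [ 0.001 -0.001  0.002]
```

View pics/w5.png

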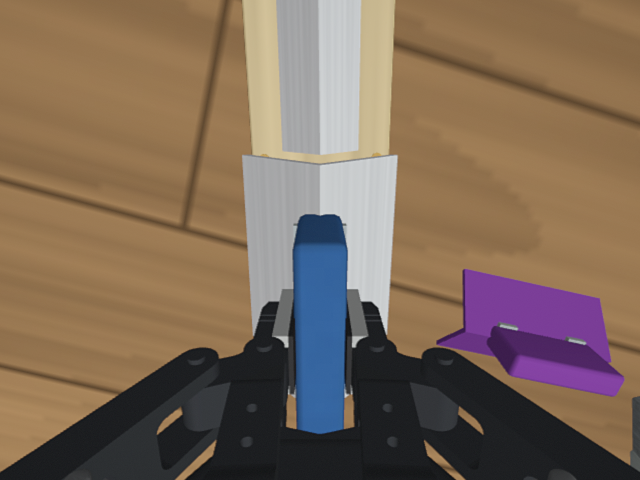

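The former's near ridge end is at (320,155). Its ridge is collinear with the press ridge at (320,164) and parallel to it. Measuring the gap along the ridge.

```bash
python3 - <<'E'
from h import *
c=cam('wrist');o=bot.get_obs();p=np.array(o['eef_pos']);R=Rn.from_quat(o['tool_rot'])
g=cv2.cvtColor(c['color'],cv2.COLOR_RGB2HSV)
a=cv2.resize(c['color'][100:180,230:410],None,fx=4.4,fy=4.4,interpolation=cv2.INTER_CUBIC);cv2.imwrite('pics/c5.png',a[:,:,::-1])
V=g[:,:,2].astype(int)
for r in(5,60,120):print(r,'ridge step col',260+np.argmax(np.abs(V[r,303:340]-V[r,300:337]))+41.5,[int(i+250) for i in np.where(np.abs(np.diff(g[r,250:400,1].astype(int)))>18)[0]])
for n,u,v,h in(('ridgenear',320,155,.042),('ridgetop',319.5,3,.042),('footL',282,149,.012),('footR',358,150,.012)):
    print(n,(R.inv().apply(ray(c,u,v,h)-p)*1000).round(1),ray(c,u,v,h).round(4))
E
```

```text
5 ridge step col 318.5 [275, 276, 360, 361, 394, 395]
60 ridge step col 319.5 [277, 278, 359, 360, 392]
120 ridge step col 319.5 [280, 358, 359, 389, 390]
ridgenear [-50.8 111.4   0.4] [ 0.4975 -0.0428  0.042 ]
ridgetop [-137.8  111.4    0.2] [ 0.5811 -0.0185  0.042 ]
footL [-51.9 141.4 -27.1] [ 0.4909 -0.0161  0.012 ]
footR [-51.1 141.4  27.9] [ 0.5055 -0.0692  0.012 ]
```

View pics/c5.png

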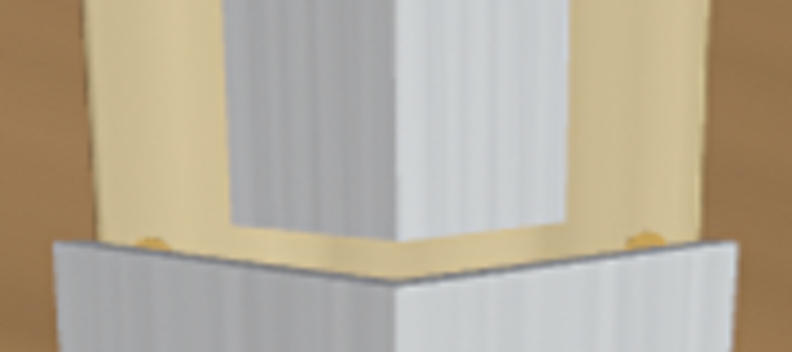

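The near ridge end puts the former's centre at tool x = -111 mm. The press centre is at +1.6, so the shift is -4.51 units, which agrees with the top view's 4.495. Moving over it, then down.

```bash
python3 -m handwheel '[[-0.8,0,0,0,0,0],[-2.2,0,0,0,0,0],[-3.6,0,-0.02,0,0,0],[-4.4,0,-0.02,0,0,0],[-4.51,0,-0.02,0,0,0]]'
python3 -m handwheel '[[0,0.2,0,0,0,0],[0,0.6,0,0,0,0],[0,1.2,0,0,0,0],[0,1.7,0,0,0,0],[0,1.8,0,0,0,0]]'
python3 - <<'E'
from h import *
rows((.557,-.0255,.0593),16.1)
save('s6',cam('side'));c=cam('side')
a=cv2.resize(c['color'][150:300,270:420],None,fx=4,fy=4,interpolation=cv2.INTER_CUBIC);cv2.imwrite('pics/c6.png',a[:,:,::-1])
E
```

```text
clock: 6.42
eef_pos: [0.5578, -0.0241, 0.1531]
tool_rot: [0.099, -0.7, 0.7, -0.1]
ft_force: [-0.8, -1.0, -3.9]
grip_width: 0.017
clock: 7.05
eef_pos: [0.5554, -0.0245, 0.1069]
tool_rot: [-0.1, 0.7, -0.7, 0.098]
ft_force: [-1.2, 0.0, -3.6]
grip_width: 0.0168
p [ 0.5554 -0.0245  0.1069] R [[-0.961, -0.003, 0.278], [-0.278, 0.0, -0.961], [0.003, -1.0, -0.001]] q [-0.044  0.435 -0.053  1.086 -0.     2.816] F [-1.2  0.  -3.6] w 0.016811861433853218 t 7.05
90 shift [-0.058  1.902  0.058] turn [ 2.7000e-02 -1.7997e+01 -9.0000e-03]
-90 shift [-0.058  1.902  0.058] turn [0.006 0.003 0.017]
```

View pics/c6.png

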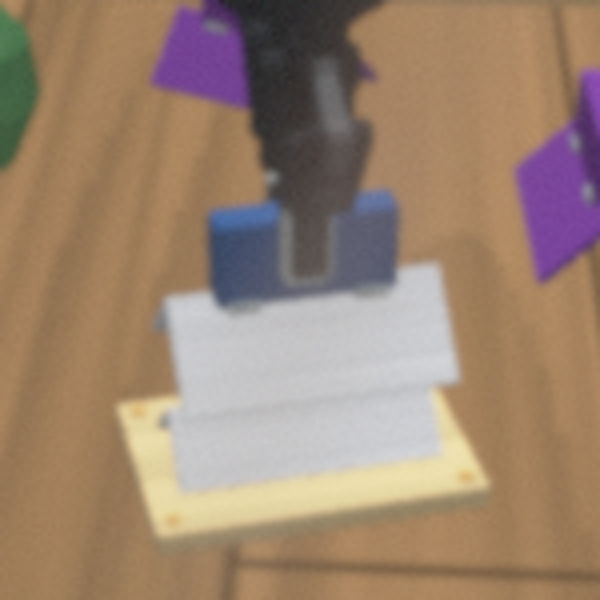

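The press hangs parallel over the former, ends in line. Lowering slowly.

```bash
python3 -m handwheel '[[0,0.3,0,0,0,0],[0,0.7,0,0,0,0],[0,1.1,0,0,0,0],[0,1.4,0,0,0,0],[0,1.6,0,0,0,0]]'
python3 -m handwheel '[[0,0.05,0,0,0,0],[0,0.1,0,0,0,0],[0,0.15,0,0,0,0],[0,0.2,0,0,0,0],[0,0.2,0,0,0,0]]'
python3 - <<'E'
from h import *
rows((.557,-.0255,.0593),16.1)
E
```

```text
clock: 7.78
eef_pos: [0.5564, -0.0244, 0.0678]
tool_rot: [-0.1, 0.7, -0.7, 0.099]
ft_force: [0.6, -0.5, -2.8]
grip_width: 0.0174
clock: 8.4
eef_pos: [0.5567, -0.0245, 0.0635]
tool_rot: [0.099, -0.7, 0.7, -0.099]
ft_force: [0.7, 0.0, -3.9]
grip_width: 0.0167
p [ 0.5567 -0.0245  0.0635] R [[-0.961, -0.0, 0.278], [-0.278, -0.0, -0.961], [0.0, -1.0, 0.0]] q [-0.044  0.478 -0.109  0.984 -0.     2.816] F [ 0.7  0.  -3.9] w 0.01672862269170511 t 8.4
90 shift [-0.001  0.17   0.042] turn [ 1.0000e-03 -1.7996e+01  0.0000e+00]
-90 shift [-0.001  0.17   0.042] turn [-0.     0.004  0.   ]
```

Weight is still on the gripper (-3.9 N), so there's no contact yet. It's 4 mm too high.

```bash
python3 -m handwheel '[[0,0.05,0.02,0,0,0],[0,0.1,0.02,0,0,0],[0,0.14,0.02,0,0,0],[0,0.17,0.02,0,0,0],[0,0.2,0.02,0,0,0]]'
python3 - <<'E'
from h import *
rows((.557,-.0255,.0593),16.1)
save('s7',cam('side'));c=cam('side')
a=cv2.resize(c['color'][180:300,280:410],None,fx=4.5,fy=4.5,interpolation=cv2.INTER_CUBIC);cv2.imwrite('pics/c7.png',a[:,:,::-1])
E
```

```text
clock: 9.02
eef_pos: [0.5569, -0.0249, 0.0593]
tool_rot: [0.099, -0.7, 0.7, -0.099]
ft_force: [-3.0, 0.2, 5.4]
grip_width: 0.0174
p [ 0.5569 -0.0249  0.0593] R [[-0.961, 0.0, 0.278], [-0.278, -0.0, -0.961], [-0.0, -1.0, 0.0]] q [-0.045  0.483 -0.114  0.974 -0.     2.815] F [-3.   0.2  5.4] w 0.017360496867708162 t 9.025
90 shift [ 0.002 -0.001  0.024] turn [-3.0000e-03 -1.7996e+01  1.0000e-03]
-90 shift [ 0.002 -0.001  0.024] turn [-0.001  0.004 -0.002]
```

View pics/c7.png

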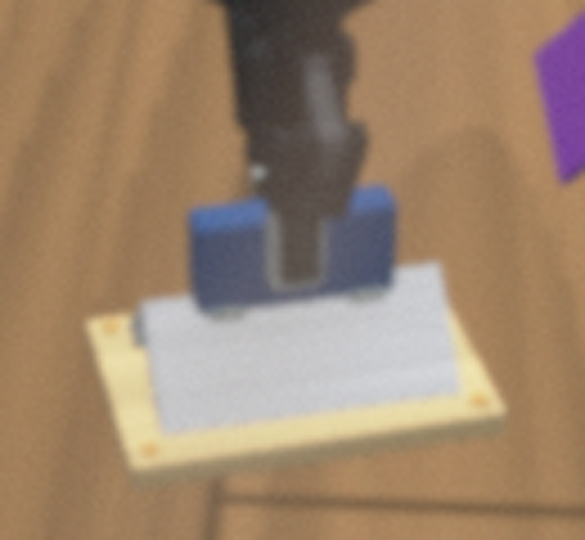

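Contact at exactly the expected height (0.0593), and the force has reversed to +5 N, so it's seated on the board. Releasing and rising.

```bash
python3 -m handwheel '[[0,0,0,0,0,0],[0,0,0,0,0,0],[0,0,0,0,0,0],[0,0,0,0,0,0],[0,0,0,0,0,0]]' 0.6
python3 -m handwheel '[[0,-0.3,0,0,0,0],[0,-1,0,0,0,0],[0,-2.2,0,0,0,0],[0,-3.4,0,0,0,0],[0,-4.5,0,0,0,0]]'
python3 -m handwheel '[[1,-0.3,0,0,0,0],[2.5,-0.6,0,0,0,0],[4,-1,0,0,0,0],[5,-1,0,0,0,0],[5,-1,0,0,0,0]]'
python3 - <<'E'
from h import *
rows((.557,-.0255,.0593),16.1)
save('w8',cam('wrist'));save('t8',cam('top'));c=cam('side');save('s8',c)
a=cv2.resize(c['color'][180:300,280:410],None,fx=4.5,fy=4.5,interpolation=cv2.INTER_CUBIC);cv2.imwrite('pics/c8.png',a[:,:,::-1])
E
```

```text
clock: 9.75
eef_pos: [0.5569, -0.0249, 0.0585]
tool_rot: [0.099, -0.7, 0.7, -0.099]
ft_force: [1.1, 0.6, 0.3]
grip_width: 0.0682
clock: 10.38
eef_pos: [0.5571, -0.0249, 0.1728]
tool_rot: [0.099, -0.7, 0.7, -0.1]
ft_force: [0.6, 0.4, 0.5]
grip_width: 0.0685
clock: 11.0
eef_pos: [0.4357, -0.06, 0.197]
tool_rot: [0.099, -0.7, 0.7, -0.099]
ft_force: [0.6, 0.1, -0.0]
grip_width: 0.0686
p [ 0.4357 -0.06    0.197 ] R [[-0.961, 0.001, 0.277], [-0.277, -0.0, -0.961], [-0.001, -1.0, 0.0]] q [-0.137  0.141 -0.211  1.218 -0.     2.724] F [ 0.6  0.1 -0. ] w 0.06857468401876324 t 11.0
90 shift [-5.039  5.513  0.015] turn [ 9.0000e-03  1.7997e+01 -4.0000e-03]
-90 shift [-5.039  5.513  0.015] turn [-0.003 -0.003 -0.005]
```

View pics/w8.png

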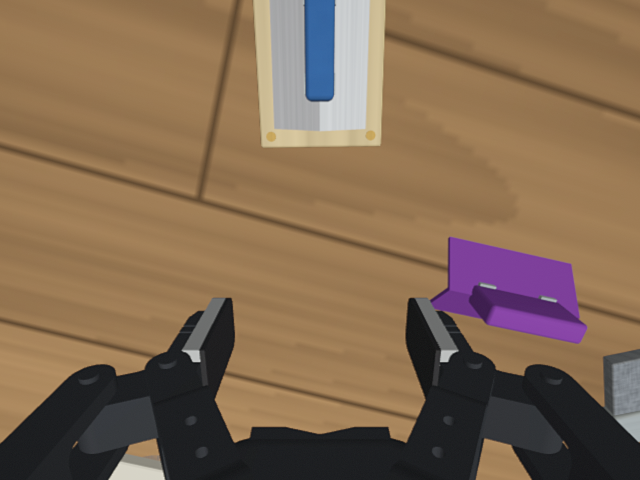

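View pics/c8.png

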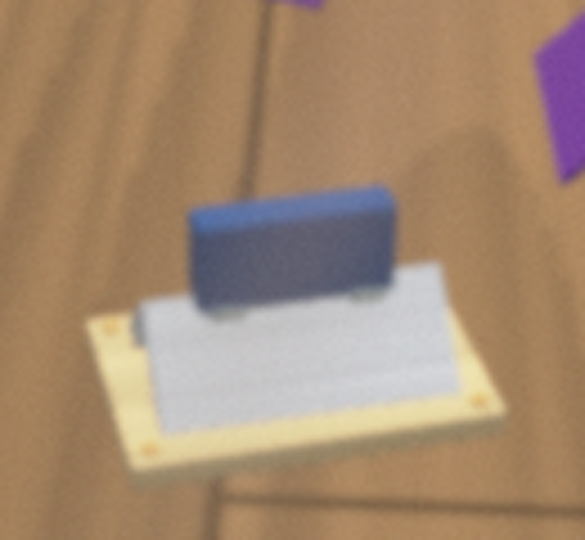

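View pics/t8.png

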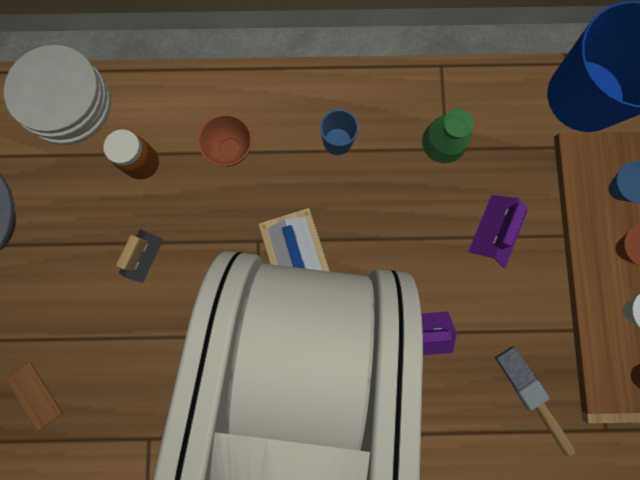

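The press is released and sits on the board; the bystanders are unchanged at (225,140) and (140,255). I'll move further back so the ends can be checked in full.

```bash
python3 -m handwheel '[[0.5,-0.5,0.5,0,0,0],[1.5,-1.2,1.5,0,0,0],[2.5,-1.8,3,0,0,0],[3,-2,4.5,0,0,0],[3,-2,5,0,0,0]]'
python3 - <<'E'
from h import *
c=cam('wrist');save('w9',c);t=cam('top');s=cam('side');save('t9',t)
a=cv2.resize(t['color'][195:310,245:350],None,fx=5,fy=5,interpolation=cv2.INTER_CUBIC);cv2.imwrite('pics/c9.png',a[:,:,::-1])
# side: near leg foot corners and board top corners at z .012 (from crop c8)
f=lambda x,y:ray(s,280+(x+.5)/4.5-.5,180+(y+.5)/4.5-.5,.012)
C=np.array([.5551,-.0257]);u=np.array([np.cos(np.radians(16.1)),np.sin(np.radians(16.1))]);v=np.array([-u[1],u[0]])
for n,p in dict(footL=(165,433),footR=(461,390),bNL=(132,468),bNR=(505,411),bFL=(86,319)).items():
    P=f(*p)[:2]-C;print(n,(P@u*1000).round(1),(P@v*1000).round(1))
E
```

```text
clock: 11.78
eef_pos: [0.4005, -0.2025, 0.2464]
tool_rot: [0.098, -0.7, 0.7, -0.099]
ft_force: [-0.1, 0.5, -0.0]
grip_width: 0.0686
footL 60.0 31.9
footR -59.4 31.3
bNL 76.2 49.9
bNR -72.2 47.9
bFL 77.7 -49.2
```

View pics/w9.png

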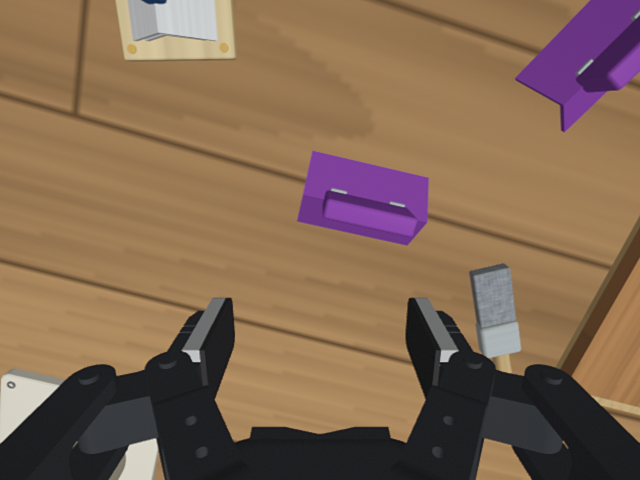

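View pics/c9.png

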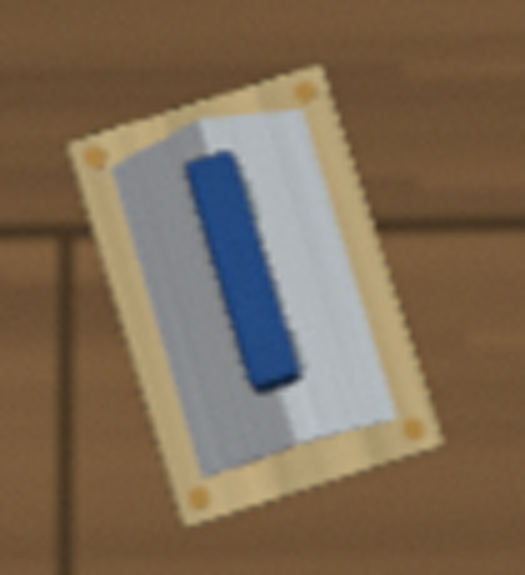

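In the top crop the feet run from (112,170) to (205,475) and from (305,110) to (397,420), parallel to the board. The side view puts the near foot at 32 mm where I expect 37, so I'll check the lateral seat and height across two views.

```bash
python3 - <<'E'
from h import *
t=cam('top');s=cam('side')
ft=lambda x,y,z:ray(t,245+(x+.5)/5-.5,195+(y+.5)/5-.5,z)
C=np.array([.5551,-.0257]);u=np.array([np.cos(np.radians(16.1)),np.sin(np.radians(16.1))]);v=np.array([-u[1],u[0]])
def tri(a,b):
    Pm=lambda c:np.array([[c['fx'],0,c['cx']],[0,c['fy'],c['cy']],[0,0,1]])@np.c_[c['R'],c['t']]
    X=cv2.triangulatePoints(Pm(t),Pm(s),np.array(a,float).reshape(2,1),np.array(b,float).reshape(2,1));return (X[:3]/X[3]).ravel()
for n,p in dict(L0=(112,170),L1=(205,475),R0=(305,110),R1=(397,420),b0=(68,145),b1=(322,65),b2=(443,440),b3=(187,527)).items():
    P=ft(*p,.012)[:2]-C;print(n,(P@u*1000).round(1),(P@v*1000).round(1))
T=lambda x,y:(245+(x+.5)/5-.5,195+(y+.5)/5-.5);S=lambda x,y:(280+(x+.5)/4.5-.5,180+(y+.5)/4.5-.5)
for n,a,b in(('Lfar',(112,170),(165,433)),('Lnear',(205,475),(461,390)),('ridge far',(200,120),(143,300)),('ridge near',(294,443),(440,264)),('board',(187,527),(505,411)),('board',(68,145),(132,468))):
    X=tri(T(*a),S(*b));P=X[:2]-C;print(n,(P@u*1000).round(1),(P@v*1000).round(1),'z',(X[2]*1000).round(1))
a=cv2.resize(s['color'][200:290,290:400],None,fx=7,fy=6.6,interpolation=cv2.INTER_CUBIC);cv2.imwrite('pics/c10.png',a[:,:,::-1])
E
```

```text
L0 59.2 37.6
L1 -59.1 36.4
R0 59.9 -37.6
R1 -60.5 -36.4
b0 73.1 50.7
b1 74.5 -48.7
b2 -72.4 -50.3
b3 -75.2 47.9
Lfar 59.8 36.9 z 15.7
Lnear -58.5 35.8 z 15.5
ridge far 60.4 -0.2 z 52.7
ridge near -58.8 0.9 z 52.2
board -73.7 47.4 z 11.2
board 74.9 50.2 z 11.6
```

View pics/c10.png

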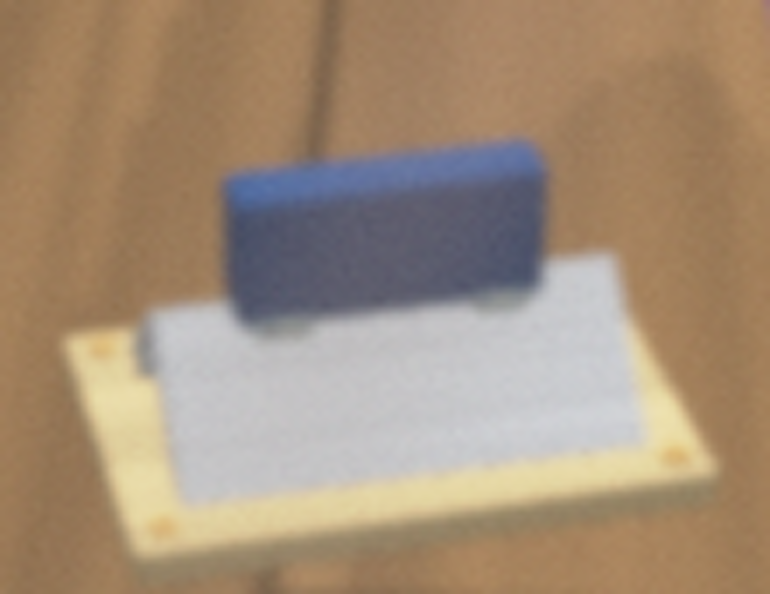

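The two views agree. Ridge height is 52.4 mm (52 expected), the feet lie at ±37 mm and the ends at ±59–60 mm. The foot reads about 15.6 mm because the visible outer corner of the 4 mm leg sits about 3 mm above its lower edge, which also accounts for the 32 mm reading. Handing in.

```bash
python3 -c "
from workcell import bot
print(bot.get_obs()['clock'],bot.job_done())"
```

```text
the job is handed in; nothing more can be done
12.025 None
```

The blue-grip aluminium press is on the former, set down, released, and handed in at about 12 s. I lifted it by its grip, turned it to match the former, and lowered it until the wrist felt light contact (about 5 N). After opening the fingers I moved the arm clear.

- **Fit:** the last pictures put the ridge at 52.4 mm (52 expected when fully down). The legs are at about ±37 mm either side and the ends level to within about 1.5 mm. It is turned by about half a degree, within measuring error.
- **One disagreement:** the side view alone put the near foot at 32 mm where I expected 37. Two-view measurement gave about 36 mm, at 15.6 mm high. I put this down to seeing the outer corner of the 4 mm leg, about 3 mm above its lower edge; the ridge height agrees that the press is fully seated.
- **Bystanders:** the small steel press and the bowl were in the same places in the pictures, and I did not touch the purple look-alikes.

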